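# Index the tester turntable by one hole

## Robot

A 6-joint arm with a two-finger parallel gripper is mounted at the origin on the work surface. World frame = base frame: x ahead of the robot, y to its left, z up, the work surface at z = 0. Lengths are in mm, angles in rad, forces in N, time in s.
With the tool pointing down it reaches from about 350 to 975 mm from the base axis. Payload 7.1 kg.
Tool frame: the origin (TCP) lies between the finger pads; the fingertips stand 17 mm ahead of it and the grasp point (between the pads) lies 2 mm behind it (tip_reach is the y of the fingertips in the tool frame, in mm); y points along the fingers, x is the direction in which the jaws open and shut, and the axes are right-handed (so a half turn about y gives the same grasp; the last joint's range is limited). The gripper opens to 88 mm and grips with 3 to 60 N. Pads are 20 mm wide; open, the fingers measure 115 mm over their backs; the gripper's body (75 mm by 178 mm) begins 61 mm behind the grasp point.
Start: joints at [1.094, 0.423, 1.63, -0, 1.089, -0.019], TCP at [276.202, 560.64, 239.675] pointing down, gripper open.
Joint ranges: [-3, 3], [-0.9, 2.11], [0.09, 2.58], [-1.31, 4.45], [0.11, 2.69], [-2.54, 2.54]. Speed limits (rad/s): [2.39, 2.39, 3.01, 3.14, 3.14, 3.14].

## Interface

Orientations are given as a rotation vector (axis times angle).
In Python, from workcell import get_obs, get_image, camera_model, close_job, silhouettes, tip_of, tip_reach gives the robot as it stands. The module is installed in compiled form; this text tells all that it offers.
- The arm moves only by the tool arm_command, never from a script. Its argument "targets" is a list of rows, each a list of 4 numbers: the shift along the tool's x, y, z in mm, then the turn about the tool's y in rad. A call has 1 to 20 rows; each row shifts and turns the commanded pose from where the row before left it, along the tool's axes as they then stand; what a row does not reach is not made up. A row lasts 1/12 s, in which the tool goes at most 41.7 mm and 7.16 degrees, less where a joint would pass 70% of its speed; a pose out of reach is approached as far as the arm can. A call is refused whole if a number of a shift passes 41.7 or a number of a turn 0.125, either way. A call with a gripper value outside its range is refused whole. "gripper" is the opening in per cent of the stroke, from 0 (shut) to 100 (fully open), set as the call begins (left out, the last holds). The fingers move at their own pace and stop on an object; the grip force is fixed at half the most. Time passes only in rows, so rows that do not move let the fingers close. It gives the time, the measured TCP pose, the force and the opening at its end, in the units of the state.
- get_obs(): the state, without advancing time (a new reading comes with each control period).
- get_image(name): name is "scene" or "top" or "wrist"; returns the picture (400x640x3 uint8, blue, green, red); there is no depth.
- camera_model(name): a dict with "mtx" (3x3 intrinsics, pixels), "dist" ([k1, k2, p1, p2, k3] as OpenCV has them; the pictures are not rectified), "position" and "orientation" of the camera in the world. Camera axes: x right, y up, looking along -z (the intrinsics and any distortion apply to the point x, -y, -z); pixel columns grow to the right and rows downward; lengths in mm; the calibration is good to about 2 mm. A picture is of the moment at which its call begins: read the wrist's pose just before it. camera_model takes no time and is no camera call; for the wrist camera it gives the pose at the moment of the call.
- close_job(): hands the job in, once; it reports no verdict.
Trained networks look in the newest picture that a camera, given by its name, has taken for a name from the list of things; names that differ only in an ending like _2 or _b are one class to them, and where a whole thing is asked for, a point or a joint stands for the part that bears it (a point fixed in the world has none). Each returns a list of dicts, best first, with "conf" (0 to 1); they miss things now and then, are a little off and sometimes report something else, mostly with a low value. They report only what shows in the picture. A call takes as long as a camera call.
- silhouettes(camera, thing): "pixels" (400x640 bool, what is visible of it) and "at" ([column, row] in pixels, amid what is visible of it).
- tip_of(camera, thing): "at" ([column, row] in pixels: a listed point, or the origin of a listed thing).
The state is a dict: "t": time; "qpos": joint angles; "qvel": joint speeds; "joint_torque": joint torques, N m; "ee_pos": TCP position; "orientation": TCP orientation; "ft_force": force on the tool from outside, world axes, zero at the start; "moment": the same for the moment, N m; "width": finger opening in mm.
Only numpy, scipy, OpenCV 4.12 (cv2) and the standard library are available. Lean on these libraries where they do the work, as an engineer would, in place of code of your own. Each camera call takes 0.05 s, during which the arm holds its last target. There are 200 camera calls.

## Task

The shop's tester turntable is locked by a spring pin with a pull ring near the end of its swing arm. Without gripping anything, hook a fingertip under the ring and lift the pin out of its hole, swing the arm one hole towards the side where the wooden card stand with the white card stands, and let the ring down so that the pin drops fully home in that hole, then draw the finger out and leave it. Go gently on the ring, and leave the goods standing around the stand where they are.

Things in the scene. Friction and masses are not known exactly. Their poses are not given: they have to be found in the camera images.
- stand: Fixed dark wooden plinth 330 x 320 mm, 18 mm thick, a steel index plate (88 x 290 mm, top 32 mm above the counter) on its robot side. Origin: on the counter below the pivot axis; the plinth reaches 220 mm to its -x and 110 mm to its +x side. Its x axis points away from the robot (turned up to about 15 degrees), y to the left, z up.
- middle_hole (a point): Mouth centre of the middle of five round holes, 14 mm wide, in the index plate's top. They lie on an arc of 180 mm radius about the pivot, 20 degrees (0.349 rad, 63 mm) apart; the middle one straight to the stand's -x side. The pin starts in it and goes 10 mm deep. Axes as the stand's.
- pivot (a point): Point on the vertical pivot axis of the turntable, 62 mm above the counter. The round light wooden turntable (radius 89 mm, rim top 68 mm above the counter) carries fixed low samples up to 98 mm above the counter.
- ring_top (a point): Middle of the wire at the very top of the upright pull ring, 135 mm above the counter with the pin home, 180 mm from the pivot axis; moves with the pin and arm. Axes: x level along the arm to the pivot, y level across the arm to the left, z up. Lift here, from below.
- ring_centre (a point): Centre of the pull ring, 31 mm below ring_top. Round ring of 6 mm steel wire, 56 mm inside, 68 mm outside diameter, rigid on the pin. Its plane stands across the arm, so one looks through it along the arm towards the pivot. A finger can enter from the robot's side, sloping down towards the pivot; nothing stands within 80 mm beyond it.
- free_end (a point): Top of the rounded free end of the light wooden swing arm, 48 mm above the counter, 205 mm from the pivot. The arm is 36 mm wide and 12 mm thick; a steel bush (24 mm diameter, top 62 mm above the counter) guides the pin in it below the ring.
- tester_arm (a joint): Angle of arm and turntable about the pivot, rad: 0 with the pin in the middle hole (the start), positive with the ring end swung to the stand's +y (left as seen from the robot). Holes at -0.698, -0.349, 0, 0.349, 0.698; end stops at +-0.75. About 0.7 N at the ring swings it once the pin is up; it stays where it is left.
- index_pin (a joint): Lift of the pin, m: 0 fully home in a hole, 0.010 with its round tip (10 mm pin) resting on the plate, 0.026 at its upper stop. Spring and weight pull it down with about 4 N when home, 6 N lifted by 15 mm. Let down within about 3 mm of a hole it drops in by itself; between holes it rides on the plate and drops when moved over a hole.
- card_stand: Loose wooden block 45 x 100 x 28 mm with an upright blank white card (85 mm wide, top 108 mm above the counter). It stands on one side, left or right, of the stand and shows which way to swing. Origin: centre of its underside. Leave alone.
- oil_bottle: Loose amber bottle, 52 mm diameter, 115 mm high, standing on the other side. Origin: centre of its underside. Leave alone.
- candle_tin: Loose round metal tin, 68 mm diameter, 55 mm high. Origin: centre of its underside. Leave alone.
- bowl: Loose white bowl, 110 mm rim diameter, 45 mm high. Origin: centre of its underside. Leave alone.

How it is judged:
By the outcome, as a careful person would: the job done as asked, in the order asked, and still so for the second after the job is handed in, with the robot touching nothing.
It also fails if it takes over 40 s, if anything falls off the work surface, if the arm or the gripper's body presses on something with over 40 N, if the wrist force passes 120 N, or if a joint passes its speed limit or range.

## Working session

There is one attempt and no reset: what is moved stays moved. The work goes in short steps, Python scripts to look and compute and a tool call to move; the robot and the scene stay as the last step left them, time stands still between calls to the robot, and variables do not carry over. Pictures are saved under pics/ and viewed, about 8 in all and at most 12, crops included, and the job is handed in when it is done.

Besides the shell and the picture viewer there is one more tool, called after "Emit:" as name([rows], argument=value, ...), one row to a line, values as JSON. arm_command: Moves the arm, as the interface text tells. Its arguments: {"type":"object","properties":{"targets":{"type":"array","items":{"type":"array","items":{"type":"number"}}},"gripper":{"type":"number"}},"required":["targets"]}

```bash
mkdir -p pics; cat > h.py <<'E'
import numpy as np, cv2
from scipy.spatial.transform import Rotation as R
from workcell import *
def rot(o):
    o=np.array(o,float)
    return R.from_rotvec(o).as_matrix() if o.size==3 else o.reshape(3,3)
def ray(cam,px,m=None):
    m=m or camera_model(cam)
    u=cv2.undistortPoints(np.array([[px]],float),np.array(m["mtx"]),np.array(m["dist"]))[0,0]
    d=rot(m["orientation"])@np.array([u[0],-u[1],-1.]); return np.array(m["position"],float),d/np.linalg.norm(d)
def atz(cam,px,z,m=None):
    p,d=ray(cam,px,m); return p+d*(z-p[2])/d[2]
def proj(cam,P,m=None):
    m=m or camera_model(cam)
    c=rot(m["orientation"]).T@(np.array(P,float)-np.array(m["position"]))
    c=np.array([[c[0],-c[1],-c[2]]])
    return cv2.projectPoints(c,np.zeros(3),np.zeros(3),np.array(m["mtx"]),np.array(m["dist"]))[0][0,0]
def tri(rs):
    A=sum(np.eye(3)-np.outer(d,d) for p,d in rs); b=sum((np.eye(3)-np.outer(d,d))@p for p,d in rs)
    return np.linalg.solve(A,b)
E
python3 - <<'E'
from h import *
np.set_printoptions(precision=1,suppress=True)
o=get_obs();print(o['t'],o['ee_pos'],o['orientation'],o['ft_force'],o['width'],tip_reach() if callable(tip_reach) else tip_reach)
print(rot(o['orientation']))
for c in("scene","top"):
    cv2.imwrite(f"pics/{c}0.png",get_image(c)); print(c,camera_model(c)["position"])
    for n,z in(("pivot",62),("middle_hole",32),("ring_top",135),("ring_centre",104),("free_end",48),("card_stand",0),("oil_bottle",0),("candle_tin",0),("bowl",0)):
        for r in tip_of(c,n)[:2]: print(n,round(r["conf"],2),np.array(r["at"]),atz(c,r["at"],z))
E
```

```text
0.0 [276.  560.2 238.9] [-1.4 -0.9  0.9] [-0.1 -0.2 -0.1] 87.79779014905984 17.0
[[ 0.4 -0.  -0.9]
 [ 0.9 -0.   0.4]
 [-0.  -1.   0. ]]
scene [992.3 417.5 925.6]
pivot 0.72 [277.7 247. ] [726.9  32.6  62. ]
middle_hole 0.94 [328.7 214.7] [548.5  45.7  32. ]
ring_top 0.65 [328.8 194.1] [553.4  45.4 135. ]
ring_centre 0.49 [335.9 210.6] [561.9  80.3 104. ]
ring_centre 0.46 [331.3 202.2] [550.8  53.6 104. ]
free_end 0.94 [334.7 209.3] [531.7  52.   48. ]
card_stand 0.96 [263.4 185.8] [ 596.7 -182.3    0. ]
oil_bottle 0.82 [379.7 286.1] [600.3 277.3   0. ]
candle_tin 0.97 [450.9 235.1] [338.6 328.6   0. ]
candle_tin 0.19 [326.6 193.6] [481.7 -24.1  -0. ]
bowl 0.81 [295.1 116. ] [ 311.6 -339.5    0. ]
bowl 0.41 [328.2 217.8] [541.4  38.6   0. ]
top [ 434.4  -14.8 1074.3]
pivot 0.85 [309.4 143.4] [733.2  45.6  62. ]
middle_hole 0.72 [307.8 210.8] [546.6  53.2  32. ]
ring_top 0.41 [306.4 204.9] [550.7  50.  135. ]
ring_centre 0.68 [308.  208.8] [544.1  47.9 104. ]
free_end 0.91 [313.4 217.4] [526.3  36.7  48. ]
card_stand 0.9 [389.6 197.6] [ 585.4 -182.8    0. ]
oil_bottle 0.93 [227.9 198.4] [589.8 289.8   0. ]
candle_tin 0.66 [214. 282.] [349.2 324.5   0. ]
bowl 0.78 [446.2 292.6] [ 314.7 -331.4    0. ]
```

```bash
python3 - <<'E'
import cv2,numpy as np
a=cv2.imread("pics/scene0.png")[80:330,180:500];b=cv2.imread("pics/top0.png")[80:330,170:490]
cv2.imwrite("pics/v1.png",cv2.resize(np.vstack([a,b]),None,fx=1.2*2/2.,fy=1.2))
cv2.imwrite("pics/v1.png",np.hstack([cv2.resize(a,(400,312)),cv2.resize(b,(400,312))]))
E
```

```text
(no output)
```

View pics/v1.png

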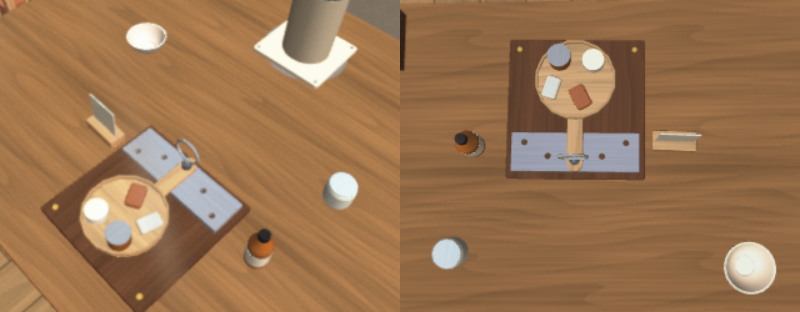

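The card is on the right, so the arm swings to -0.349. Commands only yaw the tool about its own axis, but the finger has to slope. I'll drive outward to the reach limit, away from all goods, and see whether that gives a tilt.

Emit:
arm_command([
  [41,0,0,0],
  [41,0,0,0],
  [41,0,0,0],
  [41,0,0,0],
  [41,0,0,0],
  [41,0,0,0],
  [41,0,0,0],
  [41,0,0,0],
  [41,0,0,0],
  [41,0,0,0],
], gripper=0)

```text
t: 1.83
ee_pos: [445.6, 904.3, 239.8]
orientation: [-1.391, -0.866, 0.865]
ft_force: [1.0, 1.3, -0.6]
width: 24.5
```

```bash
cat >> h.py <<'E'
def st():
    np.set_printoptions(precision=3,suppress=True)
    o=get_obs(); print(round(o['t'],2),'pos',np.round(o['ee_pos'],1),'q',np.array(o['qpos']),'F',np.round(o['ft_force'],1),'w',round(o['width'],1)); print(rot(o['orientation'])); return o
E
python3 -c "
from h import *
st()"
```

```text
1.83 pos [445.6 904.3 239.8] q [ 1.101  1.163  0.256  0.     1.722 -0.012] F [ 1.   1.3 -0.6] w 24.5
[[ 0.442  0.    -0.897]
 [ 0.897  0.     0.442]
 [ 0.    -1.    -0.   ]]
```

Emit:
arm_command([
  [30,0,0,0],
  [30,0,0,0],
  [30,0,0,0],
  [30,0,0,0],
])

```text
t: 2.17
ee_pos: [462.5, 938.6, 226.3]
orientation: [-1.354, -0.909, 0.812]
ft_force: [-0.8, -0.9, 2.0]
width: 0.8
```

```bash
python3 -c "
from h import *
st()"
```

```text
2.17 pos [462.5 938.6 226.3] q [ 1.101  1.259  0.086  0.001  1.727 -0.011] F [-0.8 -0.9  2. ] w 0.8
[[ 0.441  0.031 -0.897]
 [ 0.895  0.063  0.442]
 [ 0.07  -0.998 -0.   ]]
```

Emit:
arm_command([
  [-20,0,0,0],
  [-20,0,0,0],
])

```text
t: 2.33
ee_pos: [447.5, 908.0, 225.4]
orientation: [-1.351, -0.912, 0.809]
ft_force: [0.1, 0.3, 0.9]
width: 0.4
```

```bash
python3 -c "
from h import *
st()"
```

```text
2.33 pos [447.5 908.  225.4] q [ 1.101  1.1    0.415  0.001  1.552 -0.012] F [0.1 0.3 0.9] w 0.4
[[ 0.441  0.033 -0.897]
 [ 0.895  0.067  0.442]
 [ 0.075 -0.997 -0.   ]]
```

Pushing past the reach limit tilts the tool outward, and the tilt stays afterwards. I need that tilt at a heading along the swing arm, so I'll yaw the tool and move to about heading 0.1 rad, well above the goods.

Emit:
arm_command([
  [0,-10,0,0.125],
  [0,-10,0,0.125],
  [0,-10,0,0.125],
  [0,-10,0,0.125],
  [0,-10,0,0.125],
  [0,-10,0,0.125],
  [0,-10,0,0.125],
  [0,-10,0,0.125],
])

```text
t: 3.0
ee_pos: [444.8, 902.7, 312.0]
orientation: [-1.501, -0.113, 0.053]
ft_force: [0.4, -0.1, -0.4]
width: 0.7
```

```bash
python3 -c "
from h import *
o=st(); d=rot(o['orientation']).T@(np.array([890,80,300])-o['ee_pos']); print(d,d/23)"
```

```text
3.0 pos [444.8 902.7 312. ] q [1.101 1.066 0.308 0.001 1.69  0.994] F [ 0.4 -0.1 -0.4] w 0.7
[[ 0.994  0.034 -0.108]
 [ 0.105  0.07   0.992]
 [ 0.042 -0.997  0.066]]
[ 355.296  -30.086 -864.848] [ 15.448  -1.308 -37.602]
```

Emit:
arm_command([
  [15.5,-1,-37.5,0],
  [15.5,-1,-37.5,0],
  [15.5,-1,-37.5,0],
  [15.5,-1,-37.5,0],
  [15.5,-1,-37.5,0],
  [15.5,-1,-37.5,0],
  [15.5,-1,-37.5,0],
  [15.5,-1,-37.5,0],
  [15.5,-1,-37.5,0],
  [15.5,-1,-37.5,0],
  [15.5,-1,-37.5,0],
  [15.5,-1,-37.5,0],
  [15.5,-1,-37.5,0],
  [15.5,-1,-37.5,0],
  [15.5,-1,-37.5,0],
  [15.5,-1,-37.5,0],
  [15.5,-1,-37.5,0],
  [15.5,-1,-37.5,0],
  [15.5,-1,-37.5,0],
  [15.5,-1,-37.5,0],
])

```text
t: 4.67
ee_pos: [839.8, 189.2, 300.0]
orientation: [-1.509, -0.123, 0.054]
ft_force: [-0.2, -0.3, -1.0]
width: 0.4
```

Emit:
arm_command([
  [15.5,-1,-37.5,0],
  [15.5,-1,-37.5,0],
  [15.5,-1,-37.5,0],
  [35,0,0,0],
  [35,0,0,0],
  [25,0,0,0],
])

```text
t: 5.17
ee_pos: [992.7, 93.1, 302.8]
orientation: [-1.51, -0.122, 0.051]
ft_force: [1.5, 0.4, -0.3]
width: 0.5
```

```bash
python3 -c "
from h import *
st()"
```

```text
5.17 pos [992.7  93.1 302.8] q [ 0.065  1.064  0.33   0.058  1.701 -0.038] F [ 1.5  0.4 -0.3] w 0.5
[[ 0.993  0.042 -0.112]
 [ 0.11   0.061  0.992]
 [ 0.048 -0.997  0.056]]
```

Emit:
arm_command([
  [20,0,0,0],
  [41,0,0,0],
  [41,0,0,0],
  [41,0,0,0],
  [41,0,0,0],
  [41,0,0,0],
  [41,0,0,0],
  [41,0,0,0],
])

```text
t: 5.83
ee_pos: [1075.5, 109.5, 277.9]
orientation: [-1.497, -0.256, -0.089]
ft_force: [-0.1, -0.5, -0.9]
width: 0.6
```

```bash
python3 -c "
from h import *
st()"
```

```text
5.83 pos [1075.5  109.5  277.9] q [ 0.074  1.215  0.086  0.061  1.617 -0.024] F [-0.1 -0.5 -0.9] w 0.6
[[ 0.97   0.216 -0.114]
 [ 0.099  0.077  0.992]
 [ 0.223 -0.973  0.053]]
```

Emit:
arm_command([
  [41,0,0,0],
  [41,0,0,0],
  [41,0,0,0],
  [41,0,0,0],
  [41,0,0,0],
  [41,0,0,0],
  [41,0,0,0],
  [41,0,0,0],
  [41,0,0,0],
  [41,0,0,0],
  [41,0,0,0],
  [41,0,0,0],
  [41,0,0,0],
  [41,0,0,0],
])

```text
t: 7.0
ee_pos: [1156.8, 118.7, 373.9]
orientation: [-1.441, -0.525, -0.379]
ft_force: [-0.2, -0.1, -0.2]
width: 0.3
```

```bash
python3 -c "
from h import *
st()"
```

```text
7.0 pos [1156.8  118.7  373.9] q [ 0.077  1.161  0.086  0.063  1.309 -0.019] F [-0.2 -0.1 -0.2] w 0.3
[[ 0.83   0.546 -0.112]
 [ 0.066  0.103  0.993]
 [ 0.553 -0.832  0.049]]
```

Emit:
arm_command([
  [41,0,0,0],
  [41,0,0,0],
  [41,0,0,0],
  [41,0,0,0],
  [41,0,0,0],
  [41,0,0,0],
  [41,0,0,0],
  [41,0,0,0],
  [41,0,0,0],
  [41,0,0,0],
  [41,0,0,0],
  [41,0,0,0],
])

```text
t: 8.0
ee_pos: [1169.5, 113.2, 561.1]
orientation: [-1.37, -0.734, -0.606]
ft_force: [0.3, 0.1, -0.8]
width: 0.3
```

```bash
python3 -c "
from h import *
o=st(); A=rot(o['orientation']); print(A.T@(np.array([440,50,300])-o['ee_pos']))"
```

```text
8.0 pos [1169.5  113.2  561.1] q [ 0.071  1.026  0.087  0.067  1.157 -0.016] F [ 0.3  0.1 -0.8] w 0.3
[[ 0.643  0.758 -0.111]
 [ 0.035  0.115  0.993]
 [ 0.765 -0.642  0.048]]
[-670.807 -392.774    5.326]
```

Emit:
arm_command([
  [-33.5,-19.5,0,0],
  [-33.5,-19.5,0,0],
  [-33.5,-19.5,0,0],
  [-33.5,-19.5,0,0],
  [-33.5,-19.5,0,0],
  [-33.5,-19.5,0,0],
  [-33.5,-19.5,0,0],
  [-33.5,-19.5,0,0],
  [-33.5,-19.5,0,0],
  [-33.5,-19.5,0,0],
  [-33.5,-19.5,0,0],
  [-33.5,-19.5,0,0],
  [-33.5,-19.5,0,0],
  [-33.5,-19.5,0,0],
  [-33.5,-19.5,0,0],
  [-33.5,-19.5,0,0],
  [-33.5,-19.5,0,0],
  [-33.5,-19.5,0,0],
  [-33.5,-19.5,0,0],
])

```text
t: 9.58
ee_pos: [539.1, 54.0, 334.4]
orientation: [-1.368, -0.734, -0.604]
ft_force: [-0.4, -0.1, 0.2]
width: 0.4
```

```bash
python3 - <<'E'
from h import *
o=st()
im=get_image("wrist"); m=camera_model("wrist"); print(m["position"])
for n,z in(("ring_top",135),("ring_centre",104),("middle_hole",32),("free_end",48),("pivot",62)):
    for r in tip_of("wrist",n)[:1]: print(n,round(r["conf"],2),np.array(r["at"]),atz("wrist",r["at"],z,m))
cv2.imwrite("pics/w1.png",im)
E
```

```text
9.58 pos [539.1  54.  334.4] q [ 0.024 -0.042  2.256  1.03   0.116 -1.047] F [-0.4 -0.1  0.2] w 0.4
[[ 0.644  0.757 -0.113]
 [ 0.035  0.117  0.992]
 [ 0.765 -0.643  0.049]]
[417.815 114.139 429.915]
ring_top 0.62 [165.6 207.1] [546.306  49.952 135.   ]
ring_centre 0.61 [151.6 203.5] [546.377  48.553 104.   ]
middle_hole 0.9 [124.2 190.4] [545.917  52.53   32.   ]
free_end 0.62 [103.5 192.5] [521.141  54.615  48.   ]
pivot 0.58 [266.1 187.6] [725.639  44.043  62.   ]
```

View pics/w1.png

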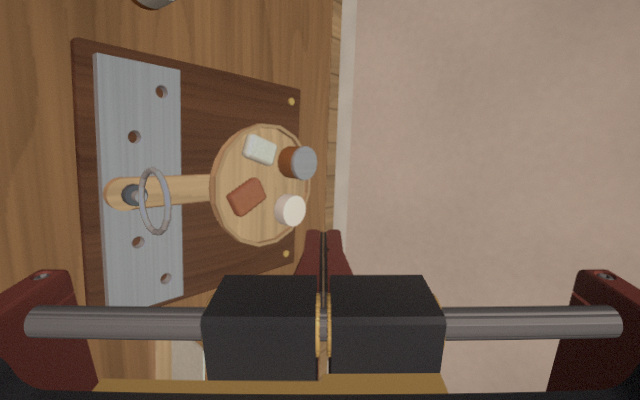

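The picture shows the ring at (155,200), the pin bush at (135,195) and the free holes at (138,242) and (134,136). The tilt is about 50°, but q5 sits at its lower limit. I'll fit the arm's geometry to see whether this tilt is reachable down at the ring.

```bash
python3 - <<'E'
from h import *
from scipy.optimize import least_squares
np.set_printoptions(precision=2,suppress=True)
D=np.array([[.423,1.63,1.089,624.9,239.7],[1.163,.256,1.722,1008.2,239.8],[1.259,.086,1.727,1046.4,226.3],[1.1,.415,1.552,1012.3,225.4],[1.066,.308,1.69,1006.4,312],[1.215,.086,1.617,1081,277.9],[1.026,.087,1.157,1175,561.1],[1.161,.086,1.309,1163,373.9]])
def fk(p,q2,q3,s):
    a,b,L,h,e,f=p
    return np.array([a*np.sin(q2)+b*np.sin(q2+q3)+e*np.cos(q2+q3)+L*np.sin(s)+f, h+a*np.cos(q2)+b*np.cos(q2+q3)-e*np.sin(q2+q3)+L*np.cos(s)])
def res(p):
    r=[fk(p,d[0],d[1],d[:3].sum())-d[3:] for d in D]
    return np.r_[np.ravel(r),0.02*p[4],.02*p[5]]
S=least_squares(res,[450,400,250,300,0,0]);p=S.x;print(p,np.abs(S.fun).max())
# target: ring_top ~ (547,50,132): TCP 0 mm along before/after
for tilt in np.radians([20,25,30,35,40,45,50,55,60]):
  s=np.pi-tilt; row=[]
  for lift in(0,20):
    tgt=np.array([545+5*np.sin(tilt)-12*np.cos(tilt),127-12*np.sin(tilt)+lift-5*np.cos(tilt)])
    q=least_squares(lambda q:fk(p,q[0],q[1],s)-tgt,[0.2,2.2]);
    row+=[q.x[0],q.x[1],s-q.x.sum(),q.cost]
  print(np.degrees(tilt),np.array(row))
E
```

```text
[564.06 485.63 293.36 311.63  76.48  -1.31] 1.529557310605705
20.0 [0.39 2.13 0.27 0.   0.35 2.12 0.32 0.  ]
25.0 [0.39 2.18 0.14 0.   0.35 2.17 0.19 0.  ]
29.999999999999996 [ 0.4   2.23 -0.01  0.    0.35  2.22  0.05  0.  ]
35.0 [ 0.42  2.27 -0.16  0.    0.37  2.27 -0.1   0.  ]
40.0 [ 0.45  2.32 -0.32  0.    0.39  2.31 -0.26  0.  ]
45.0 [ 0.49  2.36 -0.49  0.    0.43  2.35 -0.43  0.  ]
50.0 [ 0.54  2.39 -0.66  0.    0.48  2.39 -0.6   0.  ]
55.0 [ 0.61  2.42 -0.84  0.    0.54  2.42 -0.78  0.  ]
59.99999999999999 [ 0.69  2.44 -1.03  0.    0.62  2.44 -0.97  0.  ]
```

The 50° tilt needs the wrist flipped (q4 near π). I'll roll the tool a quarter turn so q6 stays in range, then cross the singularity with a sideways offset.

Emit:
arm_command([
  [0,0,0,0.12],
  [0,0,0,0.12],
  [0,0,0,0.12],
  [0,0,0,0.12],
  [0,0,0,0.12],
  [0,0,0,0.12],
  [0,0,0,0.12],
  [0,0,0,0.12],
  [0,0,0,0.12],
  [0,0,0,0.12],
  [0,0,0,0.12],
  [0,0,0,0.12],
  [0,0,0,0.12],
])

```text
t: 10.97
ee_pos: [543.3, 54.5, 335.5]
orientation: [-0.536, 0.54, -1.374]
ft_force: [0.9, 0.4, -0.4]
width: 0.3
```

```bash
python3 -c "
from h import *
o=st(); A=rot(o['orientation']); print(A.T@(np.array([500,-60,334])-o['ee_pos']),A.T@(np.array([-50,0,-100])))"
```

```text
10.97 pos [543.3  54.5 335.5] q [ 0.025 -0.037  2.247  1.019  0.117  0.53 ] F [ 0.9  0.4 -0.4] w 0.3
[[ 0.116  0.757  0.642]
 [-0.992  0.118  0.04 ]
 [-0.045 -0.642  0.765]]
[108.629 -45.359 -33.605] [  -1.281   26.33  -108.651]
```

Emit:
arm_command([
  [18,-7.5,-5.5,0],
  [18,-7.5,-5.5,0],
  [18,-7.5,-5.5,0],
  [18,-7.5,-5.5,0],
  [18,-7.5,-5.5,0],
  [18,-7.5,-5.5,0],
])

```text
t: 11.47
ee_pos: [500.3, -60.8, 334.8]
orientation: [-0.541, 0.535, -1.372]
ft_force: [-0.1, -0.3, 0.2]
width: 0.6
```

Emit:
arm_command([
  [0,3,-14,0],
  [0,3,-14,0],
  [0,3,-14,0],
  [0,3,-14,0],
  [0,3,-14,0],
  [0,3,-14,0],
])

```text
t: 11.97
ee_pos: [460.2, -62.0, 258.2]
orientation: [-0.541, 0.535, -1.373]
ft_force: [-0.2, 1.1, -0.4]
width: 0.4
```

```bash
python3 -c "
from h import *
o=st()"
```

```text
11.97 pos [460.2 -62.  258.2] q [-0.43   0.032  2.443  1.814  0.451 -0.618] F [-0.2  1.1 -0.4] w 0.4
[[ 0.12   0.757  0.642]
 [-0.992  0.118  0.047]
 [-0.04  -0.643  0.765]]
```

Emit:
arm_command([
  [-11.8,13.5,-6.9,0],
  [-11.8,13.5,-6.9,0],
  [-11.8,13.5,-6.9,0],
  [-11.8,13.5,-6.9,0],
  [-11.8,13.5,-6.9,0],
  [-11.8,13.5,-6.9,0],
  [-11.8,13.5,-6.9,0],
  [-11.8,13.5,-6.9,0],
  [0,0,0,0],
])

```text
t: 12.72
ee_pos: [495.6, 44.6, 148.2]
orientation: [-0.542, 0.538, -1.368]
ft_force: [0.0, 0.3, 0.4]
width: 0.4
```

```bash
python3 - <<'E'
from h import *
o=st(); tip=o['ee_pos']+17*rot(o['orientation'])[:,1]; print('tip',tip)
ims=[get_image("wrist")]; m=camera_model("wrist")
R_={}
for n,z in(("ring_top",135),("ring_centre",104)):
    for r in tip_of("wrist",n)[:1]: print(n,round(r["conf"],2),np.array(r["at"]),atz("wrist",r["at"],z,m)); R_[n]=ray("wrist",r["at"],m)
for c in("top","scene"):
    ims.append(get_image(c)); print(c,'tip px',proj(c,tip))
    for n,z in(("ring_top",135),("ring_centre",104)):
        for r in tip_of(c,n)[:1]: print(n,round(r["conf"],2),np.array(r["at"]),atz(c,r["at"],z))
a=cv2.resize(ims[0],(512,320)); b=cv2.resize(ims[1][150:270,240:360],(288,288)); s=cv2.resize(ims[2][130:290,250:410],(288,288))
out=np.zeros((576,800,3),np.uint8); out[:320,:512]=a; out[:288,512:]=b; out[288:,512:]=s
cv2.imwrite("pics/v3.png",out)
E
```

```text
12.72 pos [495.6  44.6 148.2] q [-0.01   0.423  2.472  2.921  0.628 -1.445] F [0.  0.3 0.4] w 0.4
[[ 0.123  0.755  0.644]
 [-0.991  0.121  0.048]
 [-0.042 -0.645  0.763]]
tip [508.412  46.682 137.193]
ring_top 0.68 [327.1 182.9] [554.939  49.664 135.   ]
ring_centre 0.58 [327.9 186.1] [574.023  52.331 104.   ]
top tip px [307.723 221.368]
ring_top 0.48 [307.1 204.1] [552.729  48.166 135.   ]
scene tip px [340.872 184.043]
ring_top 0.57 [328.3 193.4] [552.643  42.977 135.   ]
ring_centre 0.72 [330.9 201.1] [548.949  50.469 104.   ]
```

View pics/v3.png

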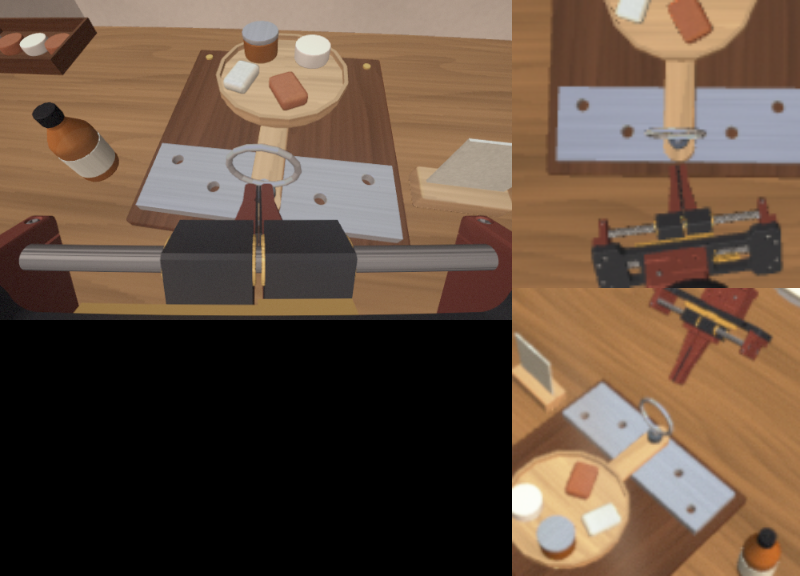

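The finger lines up with the ring: its tip is at scaled (260,185) and the ring centre at (263,165). Inserting now.

Emit:
arm_command([
  [1,12,0,0],
  [1,12,0,0],
  [1,12,0,0],
  [1,12,0,0],
  [0,11,0,0],
  [0,10,0,0],
  [0,10,0,0],
  [0,0,0,0],
])

```text
t: 13.83
ee_pos: [555.6, 48.1, 98.7]
orientation: [-0.54, 0.536, -1.372]
ft_force: [-0.4, 0.1, 0.1]
width: 0.0
```

```bash
python3 - <<'E'
from h import *
o=st(); A=rot(o['orientation']);tip=o['ee_pos']+17*A[:,1]; print('tip',tip, A.T@[0,0,1])
ims=[get_image("wrist"),get_image("top"),get_image("scene")]
a=ims[0][100:300,160:480]; b=cv2.resize(ims[1][160:260,250:350],(400,400)); s=cv2.resize(ims[2][150:250,280:380],(400,400))
out=np.zeros((600,800,3),np.uint8); out[:200,:320]=a; out[200:,:400]=b; out[200:,400:]=s
cv2.imwrite("pics/v4.png",out)
E
```

```text
13.83 pos [555.6  48.1  98.7] q [ 0.005  0.599  2.35   2.959  0.683 -1.471] F [-0.4  0.1  0.1] w 0.0
[[ 0.12   0.757  0.642]
 [-0.992  0.118  0.046]
 [-0.041 -0.643  0.765]]
tip [568.478  50.13   87.73 ] [-0.041 -0.643  0.765]
```

View pics/v4.png

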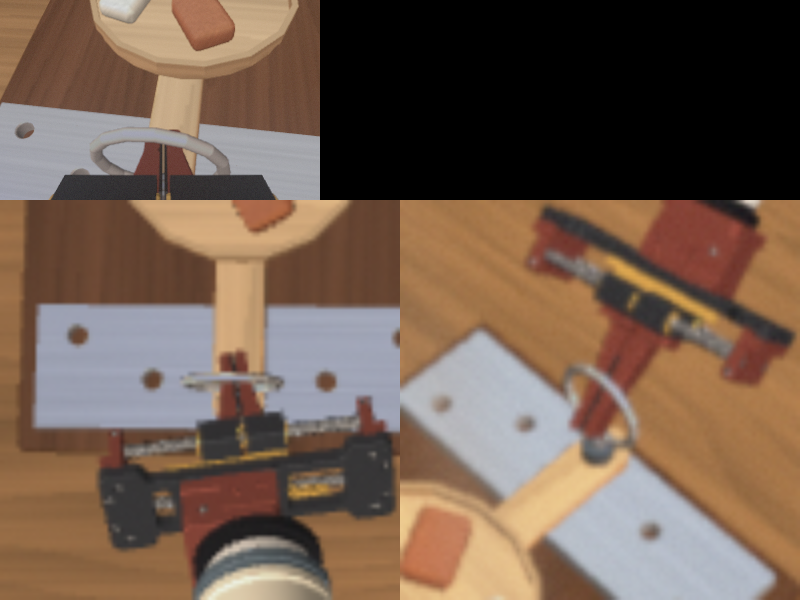

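The finger is through the ring. Lifting straight up and watching the force.

Emit:
arm_command([
  [-0.1,-1.9,2.3,0],
  [-0.1,-1.9,2.3,0],
  [-0.1,-1.9,2.3,0],
  [-0.1,-1.9,2.3,0],
  [0,0,0,0],
])

```text
t: 14.4
ee_pos: [554.0, 47.9, 111.9]
orientation: [-0.541, 0.537, -1.372]
ft_force: [0.1, -0.1, -1.7]
width: 0.7
```

Emit:
arm_command([
  [-0.1,-1.3,1.5,0],
  [-0.1,-1.3,1.5,0],
  [0,0,0,0],
])

```text
t: 14.65
ee_pos: [553.7, 48.0, 115.1]
orientation: [-0.542, 0.538, -1.372]
ft_force: [-0.8, -0.4, -3.4]
width: 0.4
```

Emit:
arm_command([
  [-0.1,-1.3,1.5,0],
  [-0.1,-1.3,1.5,0],
  [0,0,0,0],
])

```text
t: 14.9
ee_pos: [553.8, 48.0, 119.1]
orientation: [-0.541, 0.538, -1.372]
ft_force: [-1.7, 1.3, -4.4]
width: 0.3
```

Emit:
arm_command([
  [-0.1,-1.3,1.5,0],
  [-0.1,-1.3,1.5,0],
  [-0.1,-1.3,1.5,0],
  [-0.1,-1.3,1.5,0],
  [-0.1,-1.3,1.5,0],
  [-0.1,-1.3,1.5,0],
  [0,0,0,0],
])

```text
t: 15.48
ee_pos: [553.9, 48.0, 131.4]
orientation: [-0.541, 0.537, -1.372]
ft_force: [-2.9, 0.4, -5.0]
width: 0.4
```

```bash
python3 - <<'E'
from h import *
o=st(); A=rot(o['orientation'])
ims=[get_image("wrist"),get_image("top"),get_image("scene")]
for c,i in(("top",1),("scene",2)):
    for n in("ring_top","ring_centre","free_end","pivot"):
        for r in tip_of(c,n)[:1]: print(c,n,round(r["conf"],2),np.array(r["at"]))
print(proj("scene",[551,49,135]),proj("scene",[551,49,153]))
piv=np.array([729,41]);rt=np.array([551,49.]);v=rt-piv
# planned steps of 5 deg: ring path, clockwise-or not such that y decreases
P=[]
for k in range(0,9):
    a=np.radians(2.5*k); c,s=np.cos(a),np.sin(a); P.append(piv+np.array([[c,-s],[s,c]])@v)
P=np.array(P);print(P)
for d in np.diff(P,axis=0): print(A.T@np.r_[d,0])
b=cv2.resize(ims[1][160:260,250:350],(400,400)); s=cv2.resize(ims[2][150:250,280:380],(400,400))
cv2.imwrite("pics/v5.png",np.hstack([b,s]))
E
```

```text
15.48 pos [553.9  48.  131.4] q [ 0.005  0.5    2.355  2.934  0.59  -1.441] F [-2.9  0.4 -5. ] w 0.4
[[ 0.12   0.756  0.643]
 [-0.992  0.118  0.046]
 [-0.041 -0.643  0.765]]
top ring_top 0.41 [306.6 202.6]
top ring_centre 0.56 [308.5 204. ]
top free_end 0.89 [311.6 214.6]
top pivot 0.92 [308.3 142.8]
scene ring_top 0.57 [332.1 191.5]
scene ring_centre 0.73 [331.3 196.2]
scene free_end 0.95 [331.7 207.7]
scene pivot 0.73 [277.7 249.9]
[330.436 194.361] [330.719 190.208]
[[551.     49.   ]
 [550.82   41.228]
 [550.98   33.456]
 [551.479  25.698]
 [552.315  17.969]
 [553.488  10.284]
 [554.995   2.658]
 [556.833  -4.896]
 [558.999 -12.362]]
[ 7.688 -1.055 -0.473]
[ 7.729 -0.798 -0.255]
[ 7.755 -0.54  -0.036]
[ 7.767 -0.281  0.182]
[ 7.764 -0.021  0.401]
[7.746 0.238 0.618]
[7.713 0.498 0.835]
[7.666 0.756 1.049]
```

View pics/v5.png

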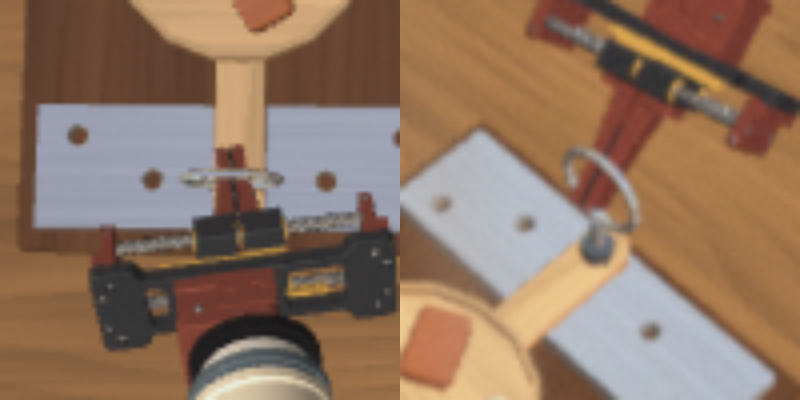

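```bash
python3 - <<'E'
from h import *
np.set_printoptions(precision=1,suppress=True)
im=get_image("top")
g=cv2.cvtColor(im,cv2.COLOR_BGR2GRAY)
H=[]
for (x,y) in((331.5,205),(288,205),(269.5,193.5)):
    x0,y0=int(x)-6,int(y)-6; p=g[y0:y0+13,x0:x0+13].astype(float); w=np.clip(np.median(p)-15-p,0,None)
    ys,xs=np.mgrid[0:13,0:13]; c=(x0+(w*xs).sum()/w.sum(),y0+(w*ys).sum()/w.sum()); P=atz("top",c,31); H.append(P); print(c,P)
print('dist R-L',np.linalg.norm(H[0]-H[1]),'expect',2*180*np.sin(.349))
d=(H[1]-H[0])[:2]; d/=np.linalg.norm(d); n=np.array([d[1],-d[0]]); mid=(H[0]+H[1])[:2]/2
print('yaw deg',np.degrees(np.arctan2(n[1],n[0])),'pivot',mid+n*180*np.cos(.349),'middle',mid-n*180*(1-np.cos(.349)))
E
```

```text
(np.float64(331.0733558178752), np.float64(204.91821247892074)) [562.6 -12.7  31. ]
(np.float64(287.61423841059604), np.float64(204.47350993377484)) [565.5 110.5  31. ]
(np.float64(268.95883361921096), np.float64(193.39451114922812)) [598.1 163.8  31. ]
dist R-L 123.19924739583935 expect 123.1049748420996
yaw deg -1.3787580488150524 pivot [733.1  44.8] middle [553.2  49.1]
```

The hole spacing measures 123.2 mm against 123.1 expected. The target is (+9.4, -61.8) mm from here, so I'll swing along the arc.

Emit:
arm_command([
  [3.9,-0.5,-0.2,0],
  [3.9,-0.5,-0.2,0],
  [3.9,-0.3,-0.1,0],
  [3.9,-0.3,-0.1,0],
  [3.9,-0.2,0,0],
  [3.9,-0.2,0,0],
  [3.9,-0.1,0.1,0],
  [3.9,-0.1,0.1,0],
  [3.9,0.1,0.3,0],
  [3.9,0.1,0.3,0],
  [3.9,0.2,0.4,0],
  [3.9,0.2,0.4,0],
  [3.9,0.3,0.5,0],
  [3.9,0.3,0.5,0],
  [3.8,0.4,0.6,0],
  [3.8,0.4,0.6,0],
  [0,0,0,0],
  [0,0,0,0],
])

```text
t: 17.58
ee_pos: [562.9, -14.2, 130.7]
orientation: [-0.541, 0.538, -1.373]
ft_force: [-4.6, -2.6, -5.9]
width: 0.6
```

```bash
cat > look.py <<'E'
from h import *
import sys
o=st()
ims=[get_image("top"),get_image("scene")]
for c,z in(("top",48),("scene",48)):
    for r in tip_of(c,"free_end")[:1]:
        P=atz(c,r["at"],z); v=P[:2]-[733.1,44.8]; print(c,round(r["conf"],2),P,'r',np.hypot(*v),'arm',np.arctan2(-v[1],-v[0])+.024)
b=cv2.resize(ims[0][160:260,260:360],(400,400)); s=cv2.resize(ims[1][130:230,260:360],(400,400))
cv2.imwrite(sys.argv[1],np.hstack([b,s]))
E
python3 look.py pics/v6.png
```

```text
17.58 pos [562.9 -14.2 130.7] q [-0.176  0.506  2.33   2.679  0.588 -1.34 ] F [-4.6 -2.6 -5.9] w 0.6
[[ 0.119  0.756  0.644]
 [-0.992  0.117  0.045]
 [-0.041 -0.644  0.764]]
top 0.67 [540.74  -28.906  48.   ] r 205.99694603679075 arm 0.38991035770865723
scene 0.56 [546.119 -15.051  48.   ] r 196.32673399864956 arm 0.3337841322489591
```

View pics/v6.png

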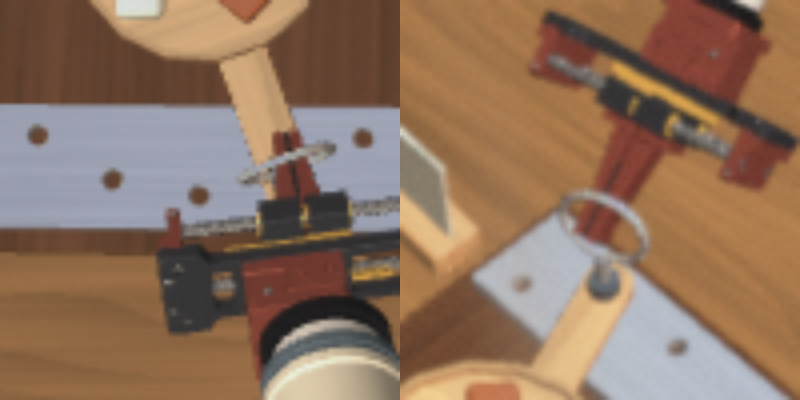

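The ring has moved by 61.8 mm (24 px) as planned, over the right-hand hole. Lowering in stages, and using the force to tell dropping in from riding on the plate.

Emit:
arm_command([
  [0.1,1.3,-1.5,0],
  [0.1,1.3,-1.5,0],
  [0.1,1.3,-1.5,0],
  [0.1,1.3,-1.5,0],
  [0.1,1.3,-1.5,0],
  [0.1,1.3,-1.5,0],
  [0,0,0,0],
])

```text
t: 18.37
ee_pos: [563.0, -14.0, 118.6]
orientation: [-0.541, 0.539, -1.372]
ft_force: [-5.9, -2.9, -4.7]
width: 0.5
```

Emit:
arm_command([
  [0.1,1.3,-1.5,0],
  [0.1,1.3,-1.5,0],
  [0,0,0,0],
])

```text
t: 18.62
ee_pos: [563.0, -14.0, 114.7]
orientation: [-0.541, 0.538, -1.372]
ft_force: [-7.3, -3.1, -3.8]
width: 0.6
```

Emit:
arm_command([
  [0.1,1.3,-1.5,0],
  [0.1,1.3,-1.5,0],
  [0,0,0,0],
])

```text
t: 18.87
ee_pos: [565.0, -14.0, 112.0]
orientation: [-0.538, 0.535, -1.373]
ft_force: [-1.0, -0.8, -1.3]
width: 0.2
```

The force held down to 114.7 and vanished at 112, the same height as the first contact, so the pin went home. I'll lower to mid-ring and look.

Emit:
arm_command([
  [0.1,1.3,-1.5,0],
  [0.1,1.3,-1.5,0],
  [0.1,1.3,-1.5,0],
  [0.1,1.3,-1.5,0],
  [0.1,1.3,-1.5,0],
  [0,0,0,0],
])

```text
t: 19.37
ee_pos: [563.9, -13.7, 101.0]
orientation: [-0.541, 0.537, -1.372]
ft_force: [0.3, -0.3, -0.3]
width: 0.4
```

```bash
python3 look.py pics/v7.png
```

```text
19.37 pos [563.9 -13.7 101. ] q [-0.175  0.593  2.327  2.728  0.665 -1.401] F [ 0.3 -0.3 -0.3] w 0.4
[[ 0.12   0.756  0.643]
 [-0.992  0.118  0.046]
 [-0.041 -0.643  0.765]]
top 0.84 [538.599 -22.223  48.   ] r 205.7248577156674 arm 0.35584431649902265
scene 0.68 [534.745 -33.076  48.   ] r 213.09436097211366 arm 0.3981195976016422
```

View pics/v7.png

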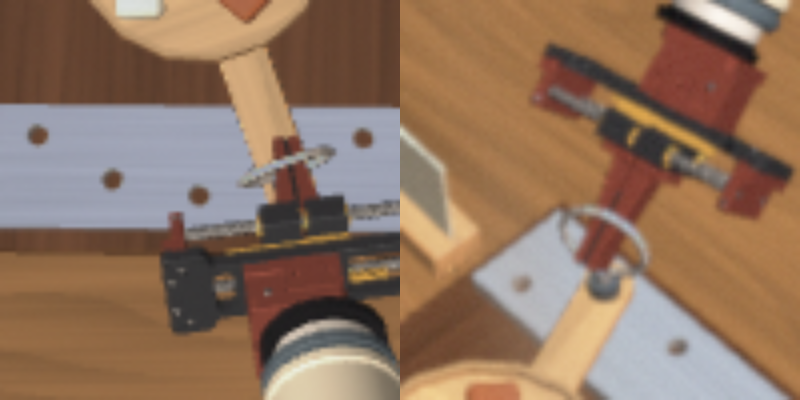

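The ring sits down on the bush with no pin showing, and the force is zero. Drawing the finger out along its own axis.

Emit:
arm_command([
  [0,-8,0,0],
  [0,-10,0,0],
  [0,-10,0,0],
  [0,-10,0,0],
  [0,-10,0,0],
  [0,-15,0,0],
  [0,-20,0,0],
  [0,-20,0,0],
  [0,-20,0,0],
  [0,-10,0,0],
  [0,0,0,0],
])

```text
t: 20.48
ee_pos: [461.4, -29.7, 188.4]
orientation: [-0.54, 0.535, -1.373]
ft_force: [0.1, 0.8, -0.0]
width: 0.7
```

```bash
python3 look.py pics/v8.png; python3 - <<'E'
from h import *
np.set_printoptions(precision=1,suppress=True)
for c in("scene","top"):
    for n,z in(("ring_top",135),("card_stand",0),("oil_bottle",0),("candle_tin",0),("bowl",0)):
        for r in tip_of(c,n)[:1]: print(c,n,round(r["conf"],2),np.array(r["at"]),atz(c,r["at"],z))
print('expected ring px home/lifted10',proj("scene",[562.6,-12.7,135]),proj("scene",[562.6,-12.7,145]))
E
```

```text
20.48 pos [461.4 -29.7 188.4] q [-0.309  0.261  2.512  2.445  0.561 -1.211] F [ 0.1  0.8 -0. ] w 0.7
[[ 0.119  0.758  0.642]
 [-0.992  0.117  0.046]
 [-0.04  -0.642  0.766]]
top 0.71 [541.29  -29.468  48.   ] r 205.68582895427107 arm 0.3934216848160409
scene 0.97 [542.892 -22.22   48.   ] r 201.67031795082073 arm 0.36276924664470095
scene ring_top 0.52 [306.3 184.1] [571.3 -18.9 135. ]
scene card_stand 0.92 [264.6 186.6] [ 596.1 -177.4    0. ]
scene oil_bottle 0.63 [383.5 285.5] [592.1 283.4   0. ]
scene bowl 0.9 [296.  118.3] [ 317.6 -328.6    0. ]
top ring_top 0.63 [329.8 200.2] [561.9  -9.8 135. ]
top card_stand 0.69 [387.6 197.5] [ 585.8 -177.     0. ]
top oil_bottle 0.84 [226.1 195.9] [597.3 295.3   0. ]
top candle_tin 0.65 [216.3 282.8] [346.9 317.9   0. ]
top bowl 0.72 [446.8 291.2] [ 318.6 -333.2    0. ]
expected ring px home/lifted10 [310.3 183.6] [310.3 181.2]
```

View pics/v8.png

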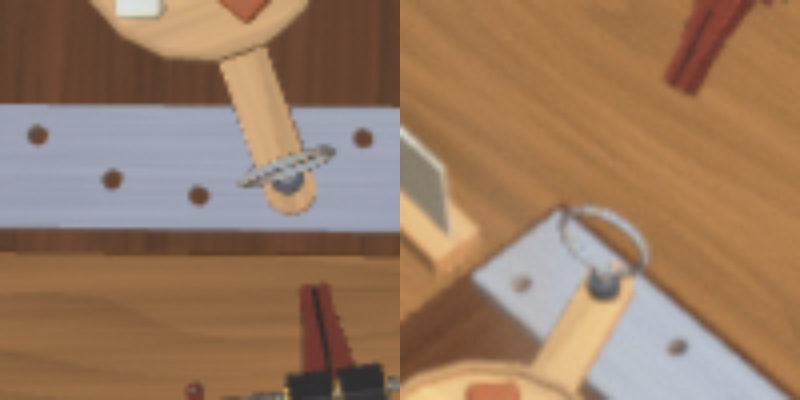

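The arm stands over the right-hand hole, the ring is down on its bush, and the finger is well clear. Handing in.

```bash
python3 -c "
from workcell import *
print(close_job())"
```

```text
the job is handed in; nothing more can be done
None
```

The pin is in the next hole towards the white card (to the right, -0.349 rad), and the finger is out and clear. I handed the job in at about 21 s; no verdict is reported.

**How it went:** The moves could only yaw the tool. To slope the finger I pushed past the arm's reach limit, which tilted it about 50°, and then flipped the wrist over. With the gripper shut, the finger went through the ring and lifted the pin about 18 mm. I swung it one hole along the arc, let it down and drew the finger straight back out.

**Checks that agreed:**
- **Pin home:** while lowering, the force on the finger held past plate level. It vanished at TCP height 112 mm, where the ring was first touched on the way up. The last picture shows the ring down on its bush.
- **Gentle on the ring:** the largest force I read was about 9 N, and it was about 0 after withdrawal.
- **Goods:** all four were found again within about 10 mm of their first positions, which is within the networks' scatter. The tin was found only by the top camera.

**Checks that were loose or close to a limit:**
- **Arm angle:** the networks' readings of the arm's free end gave 0.36 and 0.39 rad instead of 0.349, and ring positions scattered by about 10 mm. I relied on the force and the pictures instead.
- **Joint 3:** it read 0.086 while the arm was fully stretched, against a stated lower limit of 0.09. I took that for rounding; nothing was reported.

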